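# Snap the blue chisel into its rack clips

## Robot

A 6-joint arm with a two-finger parallel gripper is mounted at the origin on the work surface. World frame = base frame: x ahead of the robot, y to its left, z up, the work surface at z = 0. Lengths are in m, angles in rad, forces in N, time in s.
With the tool pointing down it reaches from about 0.35 to 0.775 m from the base axis. Payload 7.3 kg.
Tool frame: the origin (TCP) lies midway between the tips of the shut fingers; the grasp point (between the pads) lies grasp_offset behind it (grasp_offset is the distance from the TCP to the grasp point, in m); z points along the fingers, y is the line along which they close (so a half turn about z gives the same grasp; the last joint's range is limited). The gripper opens to 92 mm and grips with 3 to 60 N. Pads are 19 mm wide; open, the fingers measure 130 mm over their backs; the gripper's body (75 mm by 190 mm) begins 47 mm behind the grasp point.
Start: joints at [-1.459, 0.342, 1.524, -0, 1.275, -0.146], TCP at [0.134, -0.508, 0.227] pointing down, gripper open.
Joint ranges: [-2.53, 2.53], [-0.77, 2.02], [0.04, 2.7], [-1, 4.14], [0.28, 2.66], [-3.11, 3.11]. Speed limits (rad/s): [2.57, 2.57, 3.14, 3.14, 3.14, 3.14].

## Interface

Orientations are given as [roll, pitch, yaw] about the fixed x, y, z axes, in that order (R = Rz(yaw) Ry(pitch) Rx(roll)).
In Python, from cell import * gives the robot as it stands.
- The arm moves only by the tool step_arm, never from a script. Its argument "plan" is a list of rows, each a list of 5 numbers: the closure, from -1 (fully open) to 1 (shut), then the shift along the tool's x, y, z in m, then the turn about the tool's z in rad. In form: [[hand, x, y, z, twist], ...]. A call has 1 to 20 rows; each row is the pose to reach, as a shift and turn from the pose commanded when the call began, along the tool's axes at that moment; what a row does not reach only later rows make up. A row lasts 1/8 s, in which the tool goes at most 62.5 mm and 10.7 degrees, less where a joint would pass 70% of its speed; a pose out of reach is approached as far as the arm can. A call with a gripper value outside its range is refused whole. The fingers move at their own pace and stop on an object; "grip_force" is the grip in N (left out, the last holds). Time passes only in rows, so rows that repeat a pose let the fingers close. It gives the time, the measured TCP pose, the force, the opening and the grip force at its end, in the units of the state.
- observe(): the state, without advancing time (a new reading comes with each control period).
- read_camera(name): name is "scene" or "top"; returns a dict with "img" (420x560x3 uint8, red, green, blue), "range_z" (420x560 float32, m along the optical axis (not along the pixel's ray), 0 where there is no reading), "fx", "fy", "cx", "cy" (pixels), "R" (3x3) and "t" (3): a world point X has camera coordinates R X + t. Camera axes: x right, y down, z forward; pixel columns grow to the right and rows downward; lengths in m; the calibration is good to about 2 mm. A picture is of the moment at which its call begins.
- hand_in(): hands the job in; it is judged then, once.
The state is a dict: "time": time; "qpos": joint angles; "qvel": joint speeds; "joint_efforts": joint torques, N m; "tool_pos": TCP position; "tool_rot": TCP orientation; "contact_force": force on the tool from outside, world axes, zero at the start; "torque": the same for the moment, N m; "opening": finger opening in m; "grip_force": force on a finger pad.
Only numpy, scipy, OpenCV 4.12 (cv2) and the standard library are available. Lean on these libraries where they do the work, as an engineer would, in place of code of your own. Each camera call takes 0.05 s, during which the arm holds its last target. There are 200 camera calls.

## Task

The joiner is finished with the blue-handled chisel. Pick it up from the bench and press it down sideways into the blue-marked pair of spring clips on the rack, so that it snaps fully home with the middle of its handle midway between the two clips. Leave the red-handled chisel, which is still in use, and the yellow-handled one, already in its clips, where they are.

Things in the scene. Friction and masses are not known exactly. Their poses are not given: they have to be found in the camera images.
- blue_handle (a point): wood chisel, blue square handle 26 x 26 x 136 mm with steel cap, flat 20 mm wide blade; 236 mm overall, 0.2 kg. Point: centre of the handle, 13 mm above its underside; x towards the blade tip (167 mm ahead), z up. Lies flat on the bench, left or right of the red one; balances 20 mm ahead of the point.
- blue_clips (a point): blue plate with two spring clips, one of 3 stations 85 mm apart in y on a fixed rack, order varies. Point: handle centre when home, 63 mm over bench, 37 over plate. x along handle (either way round), z up. Clips at x = +-42 mm, 14 long. Steel jaws spring apart in y: mouth 47 wide, 40 above the point, lips 19 wide at 17 above. Press straight down, 5-15 N, past the lips onto the black blocks.
- red_handle (a point): wood chisel, red square handle 26 x 26 x 136 mm with steel cap, flat 20 mm wide blade; 236 mm overall, 0.2 kg. Point: centre of the handle, 13 mm above its underside; x towards the blade tip (167 mm ahead), z up. Bystander, flat on the bench.
- yellow_handle (a point): wood chisel, yellow square handle 26 x 26 x 136 mm with steel cap, flat 20 mm wide blade; 236 mm overall, 0.2 kg. Point: centre of the handle, 13 mm above its underside; x towards the blade tip (167 mm ahead), z up. Bystander, home in the rack's yellow clips.
Not all that is in view belongs to the job. Leave any purple look-alike of the part that bears blue_handle alone.

How it is judged:
At the end, for the whole second after the job is handed in: The blue chisel rests, released, in the blue-marked clips: its handle's centre within 15 mm of the station's point along the handle and within 6 mm across and in height, and the handle within 10 degrees of the station's x axis (either way round) (x of blue_handle in the frame of blue_clips between -0.015 and 0.015 m and y of blue_handle in the frame of blue_clips between -0.006 and 0.006 m and z of blue_handle in the frame of blue_clips between -0.006 and 0.006 m and angle between the x axis of blue_handle and the x axis of blue_clips, either way round below 0.17 rad); the robot touches nothing.
It fails at once if the red chisel is moved more than 30 mm (distance of red_handle from where it was at the start of the episode above 0.03 m).
It fails at once if the yellow chisel is moved more than 20 mm (distance of yellow_handle from where it was at the start of the episode above 0.02 m).
It also fails if it takes over 35 s, if anything falls off the work surface, if the arm or the gripper's body presses on something with over 40 N, if the wrist force passes 120 N, or if a joint passes its speed limit or range.

## Working session

There is one attempt and no reset: what is moved stays moved. The work goes in short steps, Python scripts to look and compute and a tool call to move; the robot and the scene stay as the last step left them, time stands still between calls to the robot, and variables do not carry over. Pictures are saved under pics/ and viewed, at most 10 in all, crops included, and the job is handed in when it is done.

Besides the shell and the picture viewer there is one more tool, called after "Emit:" in YAML: its name, and indented under it one key for each argument. step_arm: Moves the arm, as the interface text tells. Its arguments: {"type":"object","properties":{"plan":{"type":"array","items":{"type":"array","items":{"type":"number"}}},"grip_force":{"type":"number"}},"required":["plan"]}

```bash
mkdir -p pics; ls; cat > h.py <<'E'
from cell import *
import numpy as np, cv2
def snap(n,f,crop=None,s=1):
    c=read_camera(n); np.savez(''+n+'.npz',**c)
    im=c['img'][:,:,::-1]
    if crop: u0,v0,u1,v1=crop; im=im[v0:v1,u0:u1]
    cv2.imwrite('pics/'+f,cv2.resize(im,None,fx=s,fy=s,interpolation=cv2.INTER_CUBIC)); return c
def world(c,u,v):
    z=c['range_z'][v,u]; p=np.array([(u-c['cx'])/c['fx']*z,(v-c['cy'])/c['fy']*z,z]); return (p-c['t'])@c['R'] 
E
python3 - <<'E'
from h import *
snap('top','t1.png',s=1.4); snap('scene','s1.png',s=1.4)
s=observe(); print(s)
try: print(grasp_offset)
except Exception as e: print(e)
E
```

```text
pics
{'time': 0.1, 'qpos': array([-1.45903009e+00,  3.42657726e-01,  1.52491773e+00, -1.37742359e-05,
        1.27540309e+00, -1.46021653e-01]), 'qvel': array([ 0.00013639, -0.00124382, -0.00276038, -0.00081292,  0.00049494,
        0.00071159]), 'joint_efforts': array([ 2.31007085e-03, -4.32004023e+01, -2.44694102e+01,  7.19309575e-02,
        5.26535546e-02, -5.40977499e-05]), 'tool_pos': array([ 0.13381012, -0.50728549,  0.22611335]), 'tool_rot': array([-3.14021959e+00, -1.88620372e-04,  2.57791775e-01]), 'contact_force': array([-0.34260989,  0.41659888, -0.36005226]), 'torque': array([-0.04667482, -0.004664  , -0.01285573]), 'grip_force': 0.0, 'opening': 0.09162325798152088}
0.0188
```

View pics/t1.png

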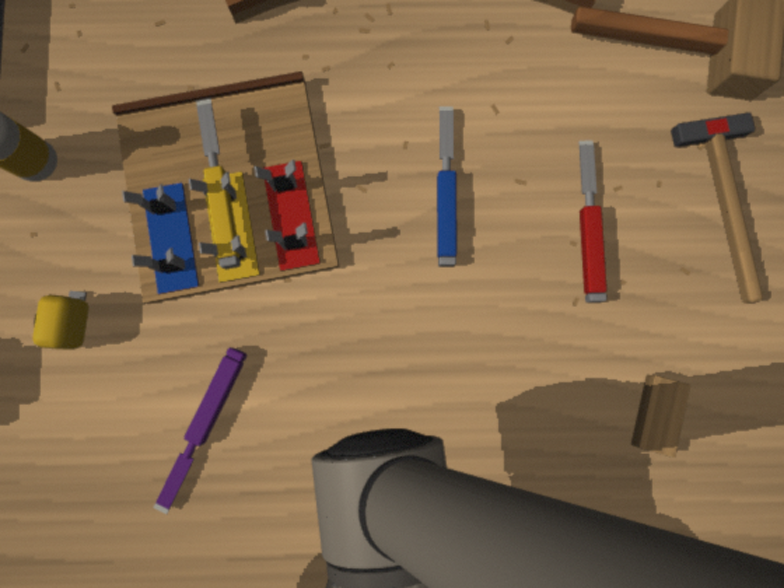

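View pics/s1.png

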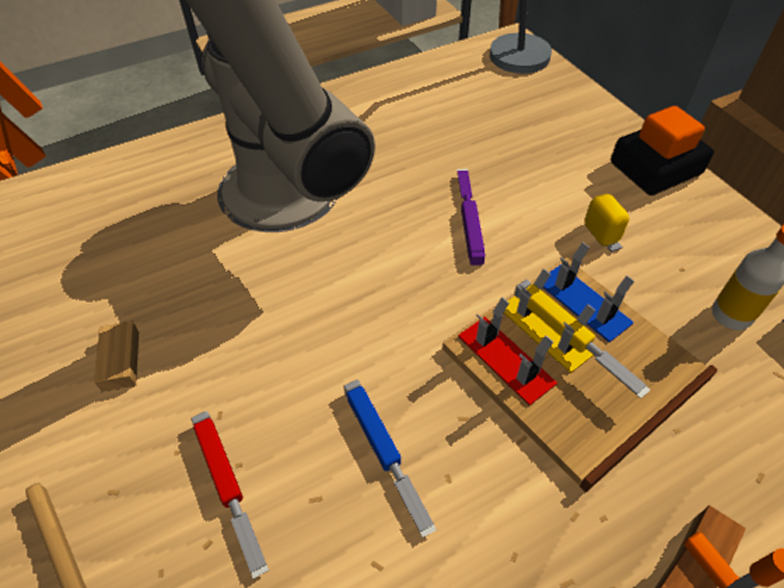

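The blue chisel is at about (447,215) in the 1.4x top view, blade up. The blue clip plate is at (172,238), the leftmost station, with yellow next to it and red on the right. The purple look-alike is at (205,415). The two blue things match the description, so I'll confirm them in a crop and measure.

```bash
python3 - <<'E'
from h import *
c=snap('top','t2.png',crop=(70,40,350,220),s=2.8)
im=c['img'].astype(int); H=cv2.cvtColor(c['img'],cv2.COLOR_RGB2HSV)
m=((H[...,0]>100)&(H[...,0]<125)&(H[...,1]>150)&(H[...,2]>40)).astype(np.uint8)
n,l,st,ce=cv2.connectedComponentsWithStats(m)
for i in range(1,n):
    if st[i,4]<60: continue
    vs,us=np.where(l==i); P=np.array([world(c,u,v) for u,v in zip(us,vs)])
    z=np.median(P[:,2]); Q=P[abs(P[:,2]-z)<.006]
    r=cv2.minAreaRect(Q[:,:2].astype(np.float32)*1000)
    print(st[i],'z',z.round(4),np.percentile(Q[:,2],[5,95]).round(4),'rect',r)
def p(*a): print(a,[world(c,int(round(u/1.4)),int(round(v/1.4))).round(4) for u,v in a])
p((447,125),(447,220),(446,262)) # blade, handle, cap
p((228,215),(232,262),(207,120)) # yellow
p((150,240),(195,280),(140,262),(205,262))
E
```

```text
[313 122  13  61 727] z 0.0262 [0.0231 0.0285] rect ((528.9448852539062, -72.94769287109375), (23.511171340942383, 121.143310546875), 88.7059097290039)
[ 105  131   36   78 1485] z 0.0259 [0.0236 0.0281] rect ((500.1509094238281, 312.51580810546875), (148.13694763183594, 54.388458251953125), 10.05913257598877)
[103 135   9   8  61] z 0.0264 [0.0236 0.0284] rect ((562.0604248046875, 342.73736572265625), (14.910395622253418, 15.128164291381836), 7.9141316413879395)
((447, 125), (447, 220), (446, 262)) [array([ 0.6608, -0.078 ,  0.017 ]), array([ 0.5182, -0.0727,  0.0261]), array([ 0.4588, -0.071 ,  0.0257])]
((228, 215), (232, 262), (207, 120)) [array([0.5164, 0.2184, 0.0761]), array([0.4552, 0.2122, 0.0755]), array([0.6516, 0.2515, 0.0653])]
((150, 240), (195, 280), (140, 262), (205, 262)) [array([0.4975, 0.3401, 0.0256]), array([0.4392, 0.2762, 0.0276]), array([0.4538, 0.3236, 0.0946]), array([0.4662, 0.2665, 0.0172])]
```

View pics/t2.png

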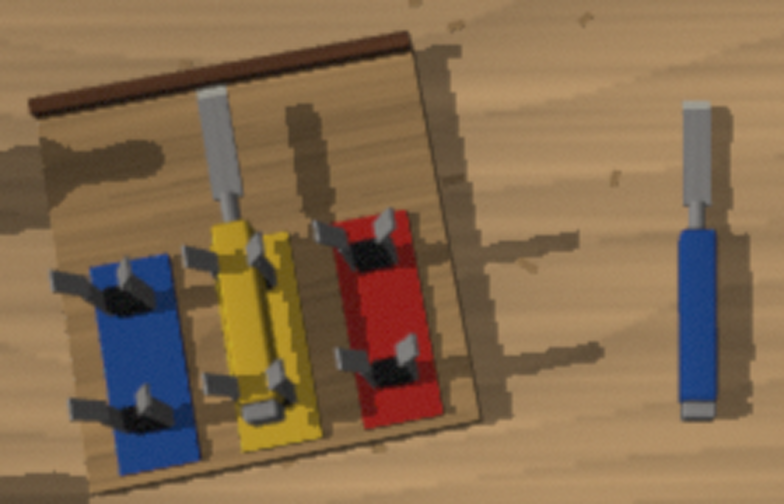

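```bash
python3 - <<'E'
from h import *
c=dict(np.load('top.npz'))
def ray(u,v,z):
    u=u/2.8+70-.5+.18;v=v/2.8+40-.5+.18
    d=np.array([(u-c['cx'])/c['fx'],(v-c['cy'])/c['fy'],1])@c['R']; o=-c['t']@c['R']
    return (o+d*(z-o[2])/d[2])[:2]
def show(n,z,pts):
    P=np.array([ray(*p,z) for p in pts])*1000; print(n,P.round(1).tolist(),'mean',P.mean(0).round(1)); return P
for n,q in dict(blue=[(92,268),(168,254),(200,458),(122,474)],red=[(336,222),(409,210),(442,414),(366,430)]).items():
    P=show(n,.026,q); a=(P[0]+P[1]-P[2]-P[3]); print('len',np.linalg.norm(a)/2,'yaw',np.arctan2(a[1],a[0]))
P=show('handle front/cap ends',.026,[(698,230),(697,402)]); show('cap end',.024,[(697,419)]); show('tip',.014,[(697,102)])
show('blocks',.05,[(127,300),(146,416)])
show('jaw tops per clip',.103,[(54,282),(122,265),(72,408),(140,390)])
show('yellow handle top: front, cap end',.076,[(231,225)]);
# jaw tops from depth
b=[]
for v in range(120,220):
    for u in range(80,135):
        w=world(c,u,v)
        if .085<w[2]<.12: b.append(w)
b=np.array(b);b=b[b[:,1]>.265]; print(len(b),b[:,2].max()); 
n,l=cv2.partition if 0 else (0,0)
from scipy.cluster.vq import kmeans2
k,lab=kmeans2(b,4,seed=1,minit='++'); print(k.round(4),np.bincount(lab))
print(world(c,70+232*10//28,40+70*10//28))
E
```

```text
blue [[568.8, 350.8], [578.0, 298.0], [433.1, 272.6], [423.0, 325.7]] mean [500.7 311.8]
len 147.54344133647626 yaw 0.17195499358529617
red [[599.3, 180.4], [607.3, 129.0], [460.8, 106.3], [450.6, 158.7]] mean [529.5 143.6]
len 149.26496555212313 yaw 0.14921719765025637
handle front/cap ends [[589.4, -74.8], [466.2, -70.4]] mean [527.8 -72.6]
cap end [[454.6, -70.3]] mean [454.6 -70.3]
tip [[689.4, -78.3]] mean [689.4 -78.3]
blocks [[538.7, 316.4], [458.8, 301.5]] mean [498.7 309. ]
jaw tops per clip [[536.3, 342.2], [546.7, 299.7], [455.3, 328.1], [466.0, 286.1]] mean [501.1 314. ]
yellow handle top: front, cap end [[581.1, 239.3]] mean [581.1 239.3]
258 0.10462978928357396
[[0.5379 0.339  0.0948]
 [0.4619 0.2856 0.0964]
 [0.4552 0.3245 0.0947]
 [0.5443 0.3    0.0963]] [88 40 91 39]
[0.70889664 0.25438223 0.03328301]
```

The crop confirms the blue chisel (handle centre about (0.522,-0.073), yaw -0.03) and the blue station (about (0.500,0.312), yaw 0.168). The 170 mm from the blue to the red plate matches 2x85 mm.

Emit:
step_arm:
  plan:
    - [-1, 0.15, -0.1, 0, 0.1]
    - [-1, 0.3, -0.2, 0.03, 0.2]
    - [-1, 0.491, -0.3203, 0.127, 0.288]
    - [-1, 0.491, -0.3203, 0.127, 0.288]
    - [-1, 0.491, -0.3203, 0.127, 0.288]
    - [-1, 0.491, -0.3203, 0.127, 0.288]
    - [-1, 0.491, -0.3203, 0.127, 0.288]
    - [-1, 0.491, -0.3203, 0.127, 0.288]
    - [-1, 0.491, -0.3203, 0.127, 0.288]
    - [-1, 0.491, -0.3203, 0.127, 0.288]
    - [-1, 0.491, -0.3203, 0.127, 0.288]
    - [-1, 0.491, -0.3203, 0.127, 0.288]
    - [-1, 0.491, -0.3203, 0.127, 0.288]
    - [-1, 0.491, -0.3203, 0.127, 0.288]
  grip_force: 50

```text
time: 1.9
tool_pos: [0.5267, -0.0737, 0.1001]
tool_rot: [3.141, -0.001, -0.032]
contact_force: [0.5, -0.8, 0.2]
opening: 0.0919
grip_force: 0.0
```

Emit:
step_arm:
  plan:
    - [-1, 0, -0.001, 0.05, 0]
    - [-1, 0, -0.001, 0.08, 0]
    - [-1, 0, -0.001, 0.09, 0]
    - [-1, 0, -0.001, 0.096, 0]
    - [-1, 0, -0.001, 0.096, 0]
    - [-1, 0, -0.001, 0.096, 0]
    - [1, 0, -0.001, 0.096, 0]
    - [1, 0, -0.001, 0.096, 0]
    - [1, 0, -0.001, 0.096, 0]
    - [1, 0, -0.001, 0.096, 0]
    - [1, 0, -0.001, 0.096, 0]
    - [1, 0, -0.001, 0.096, 0]
    - [1, 0, -0.001, 0.096, 0]
    - [1, 0, -0.001, 0.096, 0]

```text
time: 3.65
tool_pos: [0.527, -0.0718, 0.0037]
tool_rot: [3.141, 0.0, -0.03]
contact_force: [0.3, -1.2, 0.3]
opening: 0.0255
grip_force: 50.0
```

Emit:
step_arm:
  plan:
    - [1, 0, 0, -0.03, 0]
    - [1, 0, 0, -0.08, 0]
    - [1, 0, 0, -0.14, 0]
    - [1, 0, 0, -0.19, 0]
    - [1, 0, 0, -0.19, 0]
    - [1, 0, 0, -0.19, 0]

```text
time: 4.4
tool_pos: [0.5262, -0.0715, 0.1927]
tool_rot: [-3.141, 0.002, -0.03]
contact_force: [-0.0, -0.1, -2.5]
opening: 0.0256
grip_force: 50.0
```

```bash
python3 - <<'E'
from h import *
c=snap('scene','s2.png',s=1.4); s=observe(); print(s['tool_pos'],s['tool_rot'],s['opening'])
c=read_camera('top'); np.savez('top.npz',**c)
H=cv2.cvtColor(c['img'],cv2.COLOR_RGB2HSV)
m=((H[...,0]>100)&(H[...,0]<125)&(H[...,1]>150)&(H[...,2]>40)).astype(np.uint8)
n,l,st,ce=cv2.connectedComponentsWithStats(m)
for i in range(1,n):
    if st[i,4]<40: continue
    vs,us=np.where(l==i); P=np.array([world(c,u,v) for u,v in zip(us,vs)])
    print(st[i],np.median(P,0).round(4),P.min(0).round(4),P.max(0).round(4))
E
```

```text
[ 0.52595622 -0.07148826  0.19205287] [-3.14082811  0.00325878 -0.03029961] 0.025873027667414727
[ 105  131   36   78 1491] [0.4959 0.3071 0.026 ] [0.3217 0.0146 0.0207] [0.5772 0.3459 0.828 ]
[103 135   9   9  60] [0.5624 0.3418 0.0259] [0.3217 0.0146 0.0222] [0.57   0.3501 0.828 ]
```

View pics/s2.png

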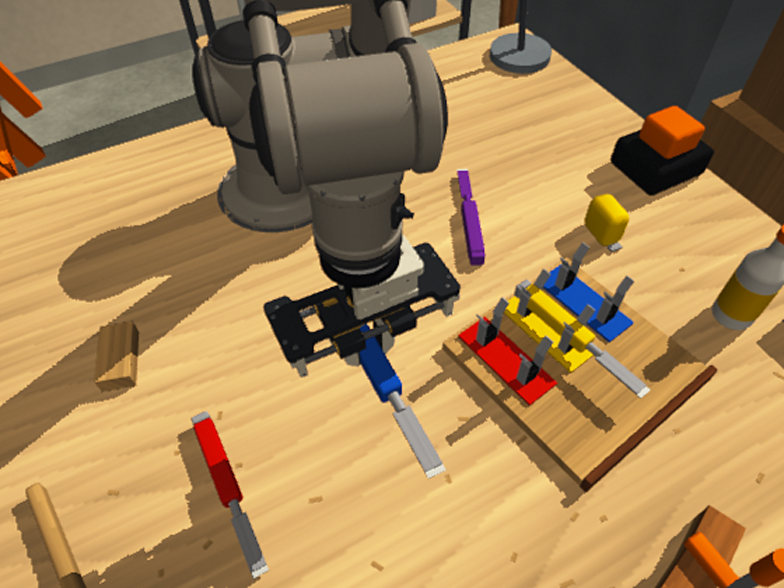

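Emit:
step_arm:
  plan:
    - [1, -0.004, -0.04, 0, -0.02]
    - [1, -0.008, -0.09, 0, -0.05]
    - [1, -0.012, -0.14, 0, -0.07]
    - [1, -0.016, -0.19, 0, -0.1]
    - [1, -0.02, -0.24, 0, -0.125]
    - [1, -0.024, -0.29, 0, -0.15]
    - [1, -0.028, -0.34, 0, -0.18]
    - [1, -0.031, -0.37, 0, -0.198]
    - [1, -0.0323, -0.3835, 0, -0.198]
    - [1, -0.0323, -0.3835, 0, -0.198]
    - [1, -0.0323, -0.3835, 0, -0.198]
    - [1, -0.0323, -0.3835, 0, -0.198]
  grip_force: 60

```text
time: 6.0
tool_pos: [0.5066, 0.3113, 0.1937]
tool_rot: [3.141, 0.0, 0.166]
contact_force: [0.7, -0.5, -3.1]
opening: 0.0257
grip_force: 60.0
```

```bash
python3 - <<'E'
from h import *
s=observe(); print(s['tool_pos'],s['tool_rot'],s['contact_force'])
c=snap('scene','s3.png',crop=(290,110,530,290),s=3.3)
H=cv2.cvtColor(c['img'],cv2.COLOR_RGB2HSV)
m=((H[...,0]>100)&(H[...,0]<125)&(H[...,1]>150)&(H[...,2]>40))
vs,us=np.where(m); P=np.array([world(c,u,v) for u,v in zip(us,vs)])
Q=P[(P[:,2]>.15)&(P[:,1]>.2)&(P[:,1]<.4)]
yaw=s['tool_rot'][2]; R=np.array([[np.cos(yaw),np.sin(yaw),0],[-np.sin(yaw),np.cos(yaw),0],[0,0,1]])
L=(Q-s['tool_pos'])@R.T
print(len(L),L.min(0).round(4),L.max(0).round(4))
top=L[L[:,2]>np.percentile(L[:,2],60)]; print(np.polyfit(top[:,0],top[:,2],1))
E
```

```text
[0.50664535 0.31134119 0.19371446] [3.14124674e+00 9.48612954e-05 1.66122648e-01] [ 0.67416461 -0.53037774 -3.09964192]
572 [ 0.005  -0.0538 -0.0015] [0.0666 0.0118 0.0787]
[-0.02110421  0.02326161]
```

View pics/s3.png

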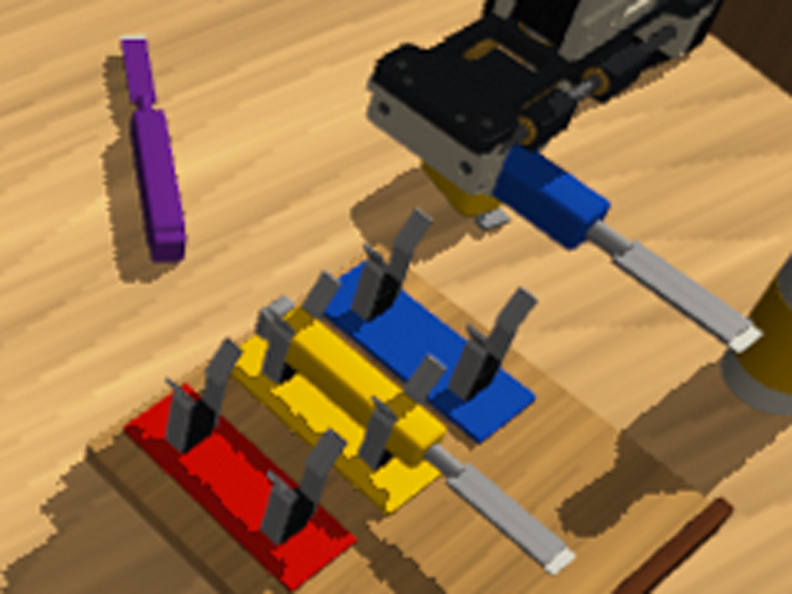

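Emit:
step_arm:
  plan:
    - [1, -0.0018, -0.0017, 0.03, 0]
    - [1, -0.0018, -0.0017, 0.06, 0]
    - [1, -0.0018, -0.0017, 0.085, 0]
    - [1, -0.0018, -0.0017, 0.1, 0]
    - [1, -0.0018, -0.0017, 0.105, 0]
    - [1, -0.0018, -0.0017, 0.105, 0]

```text
time: 6.8
tool_pos: [0.5046, 0.3141, 0.0892]
tool_rot: [-3.141, -0.001, 0.168]
contact_force: [-0.4, -0.0, -1.7]
opening: 0.0256
grip_force: 60.0
```

Emit:
step_arm:
  plan:
    - [1, 0, 0.001, 0.008, 0]
    - [1, 0, 0.001, 0.014, 0]
    - [1, 0, 0.001, 0.02, 0]
    - [1, 0, 0.001, 0.026, 0]
    - [1, 0, 0.001, 0.031, 0]
    - [1, 0, 0.001, 0.034, 0]
    - [1, 0, 0.001, 0.036, 0]
    - [1, 0, 0.001, 0.036, 0]

```text
time: 7.8
tool_pos: [0.5038, 0.3128, 0.0537]
tool_rot: [3.141, 0.001, 0.168]
contact_force: [-5.3, -0.0, 11.2]
opening: 0.0258
grip_force: 60.0
```

Emit:
step_arm:
  plan:
    - [1, 0, 0, 0.001, 0]
    - [1, 0, 0, 0.002, 0]
    - [1, 0, 0, 0.002, 0]

```text
time: 8.18
tool_pos: [0.5038, 0.3128, 0.0536]
tool_rot: [3.141, 0.0, 0.168]
contact_force: [-10.2, -3.5, 24.2]
opening: 0.0258
grip_force: 60.0
```

```bash
python3 - <<'E'
from h import *
snap('scene','s4.png',crop=(310,130,490,265),s=4.4); print(observe()['tool_pos'],observe()['contact_force'])
E
```

```text
[0.50381201 0.31277048 0.05361524] [-10.37726711  -2.89594658  25.20975991]
```

View pics/s4.png

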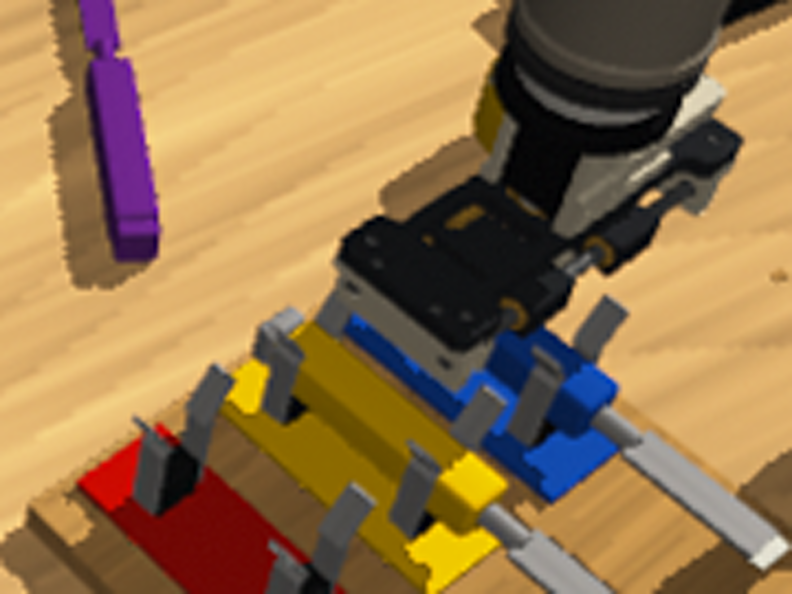

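The chisel is seated: the last 2 mm of command only raised the force, and the height is at home. I'll unload, release with a partial opening and rise.

Emit:
step_arm:
  plan:
    - [1, 0, 0, -0.002, 0]
    - [-0.3, 0, 0, -0.002, 0]
    - [-0.3, 0, 0, -0.002, 0]
    - [-0.3, 0, 0, -0.002, 0]
    - [-0.3, 0, 0, -0.002, 0]
    - [-0.3, 0, 0, -0.01, 0]
    - [-0.3, 0, 0, -0.03, 0]
    - [-0.3, 0, 0, -0.06, 0]
    - [-0.3, 0, 0, -0.11, 0]
    - [-0.3, 0, 0, -0.16, 0]
    - [-0.3, -0.05, 0.05, -0.2, 0]
    - [-0.3, -0.05, 0.1, -0.2, 0]
    - [-0.3, -0.05, 0.15, -0.2, 0]
    - [-0.3, -0.05, 0.2, -0.2, 0]
    - [-0.3, -0.05, 0.25, -0.2, 0]
    - [-0.3, -0.05, 0.3, -0.2, 0]
    - [-0.3, -0.05, 0.3, -0.2, 0]
    - [-0.3, -0.05, 0.3, -0.2, 0]

```text
time: 10.48
tool_pos: [0.5051, 0.0091, 0.251]
tool_rot: [-3.141, -0.0, 0.167]
contact_force: [0.3, -0.1, -0.5]
opening: 0.0594
grip_force: 0.0
```

```bash
python3 - <<'E'
from h import *
c=snap('top','t5.png',crop=(70,40,350,220),s=2.8); print(observe()['time'])
H=cv2.cvtColor(c['img'],cv2.COLOR_RGB2HSV)
m=((H[...,0]>100)&(H[...,0]<125)&(H[...,1]>150)&(H[...,2]>40))
vs,us=np.where(m); P=np.array([world(c,u,v) for u,v in zip(us,vs)])
Q=P[(P[:,2]>.065)&(P[:,2]<.09)&(P[:,1]>.25)]
a=.168;D=Q-[.5003,.312,.063]
L=np.c_[D[:,0]*np.cos(a)+D[:,1]*np.sin(a),-D[:,0]*np.sin(a)+D[:,1]*np.cos(a),D[:,2]]
print(len(L),np.percentile(L,[1,50,99],axis=0).round(4),'pitch,z',np.polyfit(L[:,0],L[:,2],1),'yaw,y',np.polyfit(L[:,0],L[:,1],1))
E
```

```text
10.525
364 [[-0.0355 -0.0092  0.0099]
 [ 0.0307  0.0046  0.0128]
 [ 0.0646  0.0115  0.0164]] pitch,z [0.00469164 0.01269569] yaw,y [-0.09800216  0.00654854]
```

View pics/t5.png

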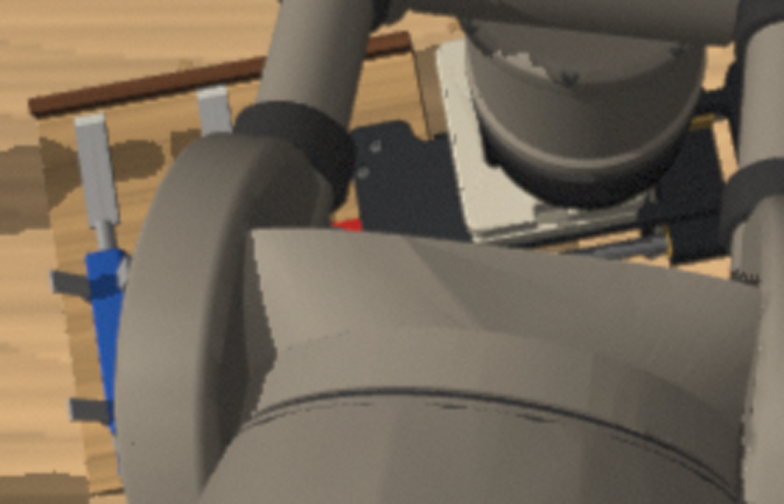

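The released chisel sits level with its top face at z +12.7 mm, so the centre is within 1 mm of home height. The handle front is at +65 mm, about -3 mm along the handle. The arm hides the rear half, but the visible part lies between the jaws.

```bash
python3 -c "
from cell import *
print(hand_in())"
```

```text
the job is handed in; nothing more can be done
None
```

The blue chisel is pressed home in the blue clips, released, and the job is handed in at about 10.5 s. By camera, the handle's centre is about 3 mm off along the handle and under 1 mm in height. The sideways fit wasn't measured because the arm hid the rear half of the handle. I didn't touch the red or yellow chisels, but I didn't re-measure them.

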